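# Uncap the light head and fit the boxed lamp module into its pocket

## Robot

A 7-joint arm with a two-finger parallel gripper is mounted at the origin on the work surface. World frame = base frame: x ahead of the robot, y to its left, z up, the work surface at z = 0. Lengths are in mm, angles in rad, forces in N, time in s.
With the tool pointing down it reaches from about 375 to 925 mm from the base axis. Payload 3.1 kg.
Tool frame: the origin (TCP) lies midway between the tips of the shut fingers; the grasp point (between the pads) lies bot.grasp_offset behind it (bot.grasp_offset is the distance from the TCP to the grasp point, in mm); z points along the fingers, y is the line along which they close (so a half turn about z gives the same grasp; the last joint's range is limited). The gripper opens to 85 mm and grips with 20 to 120 N. Pads are 22 mm wide; open, the fingers measure 114 mm over their backs; the gripper's body (76 mm by 85 mm) begins 54 mm behind the grasp point. The pads swing forward as they close: fully open they stand 13 mm farther back than shut.
Start: joints at [1.122, 0.383, 0.044, 1.598, -0.018, 1.161, -0.05], TCP at [223.391, -610.409, 231.269] pointing down, gripper open.
Joint ranges: [-2.61, 2.61], [-0.41, 2.15], [-1.48, 1.57], [0, 2.5], [-1.57, 4.71], [0.05, 1.97], [-2.85, 2.85]. Speed limits (rad/s): [2.79, 2.79, 3.14, 3.14, 3.14, 3.14, 3.14].

## Interface

Orientations are given as a unit quaternion [x, y, z, w].
In Python, from station import bot gives the robot as it stands.
- The arm moves only by the shell command python3 -m jog 'ROWS' [OPENING] [FORCE]. ROWS is JSON, a list that holds one entry, the list of rows, each a list of 4 numbers: the shift along the tool's x, y, z each as a share of 120 mm, from -1 to 1, then the turn about the tool's z as a share of 60 degrees, from -1 to 1. A call has 1 to 10 rows; each row is the pose to reach, as a shift and turn from the pose commanded when the call began, along the tool's axes at that moment; what a row does not reach only later rows make up. A row lasts 1/8 s, in which the tool goes at most 62.5 mm and 10.7 degrees, less where a joint would pass 70% of its speed; a pose out of reach is approached as far as the arm can. A call with a number of a shift or a turn outside -1 to 1 is refused whole. A call with a gripper value outside its range is refused whole. OPENING is the opening, from -1 (shut) to 1 (fully open), set as the call begins (- or left out, the last holds). The fingers move at their own pace and stop on an object; FORCE is the grip in N (left out, the last holds). Time passes only in rows, so rows that repeat a pose let the fingers close. It gives the time, the measured TCP pose, the force, the opening and the grip force at its end, in the units of the state.
- bot.sense(): the state, without advancing time (a new reading comes with each control period).
- bot.snapshot(name): name is "side" or "top"; returns (picture, depth): 384x512x3 uint8, blue, green, red; 384x512 float32, mm along the optical axis (not along the pixel's ray), 0 where there is no reading.
- bot.camera_model(name): a dict with "mtx" (3x3 intrinsics, pixels), "rvec" (rotation vector, rad) and "tvec" (3), from world to camera coordinates, as OpenCV has them. Camera axes: x right, y down, z forward; pixel columns grow to the right and rows downward; lengths in mm; the calibration is good to about 2 mm. A picture is of the moment at which its call begins. camera_model takes no time and is no camera call.
- bot.job_done(): hands the job in; it is judged then, once.
The state is a dict: "time_s": time; "q": joint angles; "qd": joint speeds; "joint_torque": joint torques, N m; "position": TCP position; "orientation": TCP orientation; "ft_force": force on the tool from outside, world axes, zero at the start; "torque": the same for the moment, N m; "gripper_width": finger opening in mm; "grasp_force": force on a finger pad.
Only numpy, scipy, OpenCV 4.12 (cv2) and the standard library are available. Lean on these libraries where they do the work, as an engineer would, in place of code of your own. Each camera call takes 0.05 s, during which the arm holds its last target. There are 200 camera calls.

## Task

Take the black dome cap out of the pocket in the sloping face of the light head and stand it the right way up on the bare shelf, and fold both flaps of the half-open carton right back. Then lift the lamp module out of the carton and set it in the pocket with its connector tongue in the tongue slot, fully home, flat and square, and let go of it. Do not drop the module, leave the flaps open, and leave the other things on the shelf where they are.

Things in the scene. Friction and masses are not known exactly. Their poses are not given: they have to be found in the camera images.
- module: LED lamp module, 140 to 280 g: an aluminium block 76 (its x) x 52 (its y) x 44 high with smooth sides and a white diffuser as its top 8 mm; a black connector tongue sticks out of its +x end. Origin: centre of the underside of the 76 x 52 block; z up out of the diffuser. It lies loose, diffuser up, on the carton's pad, its x within 12 degrees of the carton's x
- tongue_end (a point): end of the module's connector tongue, at mid height: on the module's x axis 52 mm from its origin, 9 mm above the underside. The tongue is 14 long x 24 wide x 18 high, level with the underside
- carton: cardboard shipping carton, fixed on the shelf: 136 (its x) x 142 (its y) x 62 high outside, inside 130 x 136, walls 3; the foam pad on its floor has its top at z = 10. Origin: centre of its underside, z up. Main flaps are hinged at the top of the walls at y = +69.5 and -69.5. Two short end flaps hang folded down outside its x ends, up to 15 mm out
- flap_left (a joint): angle of the main flap on the carton's +y wall (hinge along x at y = +69.5, z = 62 in the carton's frame): 0 shut, level, reaching in to the middle; 1.57 upright; 2.5 its stop, leaning out and down. The flap is 134 x 67 x 3. Its crease is stiff: it stays where it is left and yields to under 1 N at its edge. Starts at 0.75 to 1.2
- flap_right (a joint): the same for the main flap on the carton's -y wall (hinge at y = -69.5): 0 shut, 1.57 upright, 2.5 its stop, leaning out and down. Starts at 0.75 to 1.2
- flap_left_edge (a point): middle of the free edge of the flap on the carton's +y wall
- flap_right_edge (a point): middle of the free edge of the flap on the carton's -y wall
- light_head: the light head: a grey wedge-shaped steel housing fixed on the shelf, 150 x 150 (180 x 176 over its mounting feet), 40 high at its front (-x) edge and 127 at its back, topped by a 20 mm thick bezel that slopes 30 degrees and faces its -x side. Origin: centre of its underside, z up
- pocket: pocket in the sloping bezel, shaped like the module with 1.5 mm to spare all round, 14 deep, its edges bevelled 3 mm at 45 degrees. Origin: the point of its floor where the module's origin goes; z square out of the face (30 degrees from vertical), x up the slope, y across. Seated, the module's axes match these and it stands 30 mm out
- tongue_slot (a point): far end of the slot for the tongue, on the pocket's floor, 53.5 mm up the slope (+x) from the pocket's origin; the slot is 14 long x 27 wide. The bezel is flat for 75 mm to either side of the pocket's x axis; there side cheeks stand 10 mm above it
- lens_cap: black plastic dome cap, 50 diameter x 40 high (straight sides for the lower 30), 40 g, standing loose on the floor of the pocket as a dust cover, dome outwards, near the pocket's lower (-x) wall: its lower 14 mm are inside the pocket. Origin: centre of its underside, z along its axis out of the dome
- pulley: steel drive pulley, 60 diameter x 29 high with its hub, lying flat; leave it
- coin_gauge: nickel coin tester gauge, a plate 110 x 36 x 5 with four round marks; leave it
- fuse_holder: green glass fuse in a black holder, 64 x 24 x 27; leave it
- spray_can: upright aluminium contact-spray can, 52 diameter x 160 high, standing between the carton and the light head; leave it. Fixed equipment stands only beyond x = 0.78 m and more than 0.6 m to either side, up to 180 high
- screwdriver: screwdriver, about 200 long, lying along its x, off to the side; leave it
- screw_jar: small jar, 56 diameter x 65 high, in front of the light head; leave it
- bulb_box: plain cardboard bulb box, 54 x 54 x 120 high, standing upright behind the spray can; leave it
Not all that is in view belongs to the job. What is shaped like the module but blue or yellow is not meant.

How it is judged:
By the outcome, as a careful person would: the job done as asked, in the order asked, and still so for the second after the job is handed in, with the robot touching nothing.
It also fails if it takes over 67 s, if anything falls off the work surface, if the arm or the gripper's body presses on something with over 40 N, if the wrist force passes 120 N, or if a joint passes its speed limit or range.

## Working session

There is one attempt and no reset: what is moved stays moved. The work goes in short steps, Python scripts to look and compute and a shell command to move; the robot and the scene stay as the last step left them, time stands still between calls to the robot, and variables do not carry over. Pictures are saved under pics/ and viewed, at most 10 in all, crops included, and the job is handed in when it is done.

```bash
ls; mkdir -p pics; cat > h.py <<'E'
import numpy as np, cv2
from scipy.spatial.transform import Rotation as R
from station import bot
def cam(n):
    m=bot.camera_model(n); return np.array(m['mtx'],float),cv2.Rodrigues(np.array(m['rvec'],float))[0],np.array(m['tvec'],float).ravel()
def cloud(n,d):
    K,Rm,t=cam(n); v,u=np.mgrid[:d.shape[0],:d.shape[1]]
    p=np.stack([(u-K[0,2])/K[0,0]*d,(v-K[1,2])/K[1,1]*d,d],-1)
    w=(p-t)@Rm; w[d==0]=np.nan; return w
def proj(n,P):
    K,Rm,t=cam(n); c=np.atleast_2d(P)@Rm.T+t; q=c@K.T; return q[:,:2]/q[:,2:]
E
python3 - <<'E'
from h import *
print(bot.sense(),bot.grasp_offset)
for n in('top','side'):
    im,d=bot.snapshot(n); cv2.imwrite(f'pics/{n}0.png',im); np.savez(f'{n}0.npz',im=im,d=d)
    K,Rm,t=cam(n); print(n,K[0,0],-Rm.T@t,Rm[2])
E
```

```text
pics
{'time_s': 0.0, 'q': array([ 1.1222122 ,  0.38382676,  0.04387732,  1.59958492, -0.01789917,
        1.16120765, -0.04990972]), 'qd': array([-0.00014541, -0.00107444,  0.00091664,  0.00286188, -0.00045519,
        0.00020026,  0.00055291]), 'joint_torque': array([ 3.16426067e-04, -4.33458495e+01,  1.02450147e+00, -2.49511617e+01,
        1.04347125e-02,  1.11825965e-02,  1.15117422e-05]), 'position': array([ 223.00466386, -609.53801062,  229.88811324]), 'orientation': array([ 9.84654733e-01,  1.74508803e-01, -3.07142713e-04, -1.28046719e-03]), 'ft_force': array([-0.70044052, -0.11014073,  0.48958015]), 'torque': array([-0.00093049,  0.00036884, -0.00907959]), 'grasp_force': 0.0, 'gripper_width': 85.52670232294} 18.700000000000003
top 401.8202976735839 [ 363.85707379   81.54143434 1311.87194351] [ 0.12929469 -0.01574691 -0.99148117]
side 451.21337587360637 [ 375.13929669 -818.18785483  831.93650463] [ 0.14308694  0.75385677 -0.64126913]
```

View pics/top0.png

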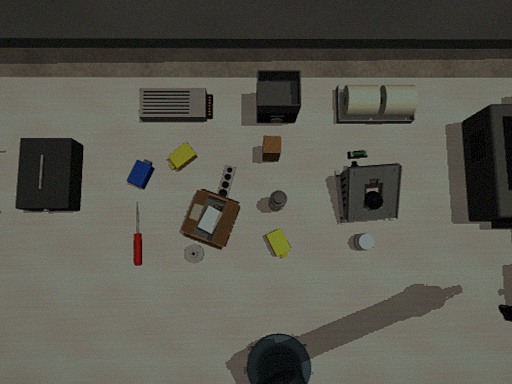

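View pics/side0.png

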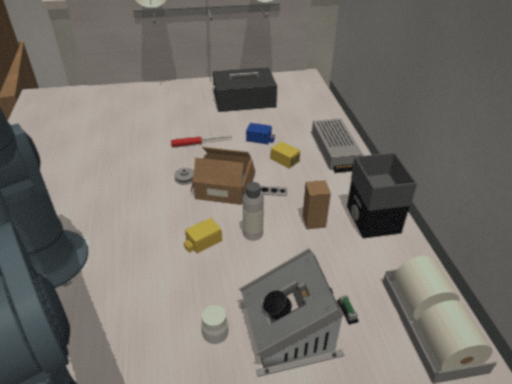

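In the top view the carton with the white-topped module is at (210,218), the light head at (370,193) and its cap at (374,200). Candidates for the module are the white and grey block in the carton (210,218), the blue block (140,173) and the yellow blocks (182,156) and (278,243). I choose the one in the carton. I'll check it in a crop.

```bash
python3 - <<'E'
from h import *
T=np.load('top0.npz'); S=np.load('side0.npz')
a=cv2.resize(T['im'][180:260,170:250],(400,400),interpolation=cv2.INTER_CUBIC)
b=cv2.resize(T['im'][150:230,330:410],(400,400),interpolation=cv2.INTER_CUBIC)
cv2.imwrite('pics/crop1.png',cv2.convertScaleAbs(np.hstack([a,b]),alpha=1.6))
w=cloud('top',T['d'])
for n,(u,v) in dict(carton=(210,218),pulley=(194,254),gauge=(227,180),can=(278,201),jar=(365,241),fuse=(357,154),box=(272,150),cap=(373,199),yel=(278,243),yel2=(182,156),blue=(140,173),sd=(138,240),bezel=(355,180),shelf=(320,240)).items(): print(n,w[v,u].round())
for y in range(185,250,4): print(y,w[y,180:244:4,2].round())
E
```

```text
carton [460. 211.  57.]
pulley [348. 264.  28.]
gauge [589. 162.   2.]
can [500.   5. 162.]
jar [ 385. -268.   69.]
fuse [ 672. -267.   21.]
box [661.  19. 121.]
cap [ 510. -284.  117.]
yel [381.  -1.  44.]
yel2 [660. 304.  46.]
blue [605. 437.  45.]
sd [393. 443.  23.]
bezel [ 567. -230.  124.]
shelf [ 391. -140.    1.]
185 [-2. -4. -2. -0.  4. -1. -3.  2. -2. -2.  6.  4.  6.  4. -3. -4.]
189 [ 1. -2.  2.  0. -1.  3. 22.  1.  3. -3.  8.  6.  5. -0. -0.  3.]
193 [ -3.  -2.  -1.  -3.  68.  88.  98. 114.  42.   2.   7.   6.  -1.   0.
  -1.   3.]
197 [  6.  -5.   0.   0.  75.  92. 107.  10.  29.  63.  66.  37.   0.   1.
  -1.   0.]
201 [ -2.  -4.   0.  67.  79.  95. 112.   8.  12.  11.  12.  47. 114.  56.
  21.  -2.]
205 [ -2.  -0.  -2.  72.  84. 100.  10.  16.  10.  30.   8.  12. 113.  94.
  78.  -2.]
209 [  2.   2.  -1.  77.  93. 109.   4.  54.  54.  25.  26. 122. 107.  87.
  75.  -0.]
213 [ -0.  -3.  65.  87.  99. 113.  54.  52.  53.  52.  52. 119. 102.  81.
  68.  -1.]
217 [ -3.  -6.  72.  89. 108.  14.  54.  54.  54.  54.  56. 108.  94.  79.
  -1.  -6.]
221 [ -1.  64.  82.  98. 114.  57.  54.  53.  52.  54. 118. 106.  86.  69.
   1.   2.]
225 [ -2.  74.  85. 100.  13.  55.  50.  53.  54.  48. 113.  95.  78.  45.
  -0.  -1.]
229 [ -1.  73.  97. 104.   9.  12.  51.  54.  56. 122. 108.  87.  73.   4.
   5.  -3.]
233 [  2.  62.   1. 118.   8.  10.  13.   6.  43. 116.  99.  82.  72.   2.
  -4.   4.]
237 [ -2.  -2.  24.  42.  63.  61.  15.  12.  14. 109.  95.  76.  19.   1.
  -1.   2.]
241 [  3.   5.   4.  -3.   3.  34.  55.  61. 121. 105.  90.  73.   3.  -1.
  -3.  -1.]
245 [-4.  1.  3. 18. 16. -6.  4.  2. 38. 63. -4. 62. -1. -3.  4. -2.]
249 [-0. -1. 17. 15. 21. 21.  0.  4. -1.  0. 23.  2.  7. -7. -1.  4.]
```

View pics/crop1.png

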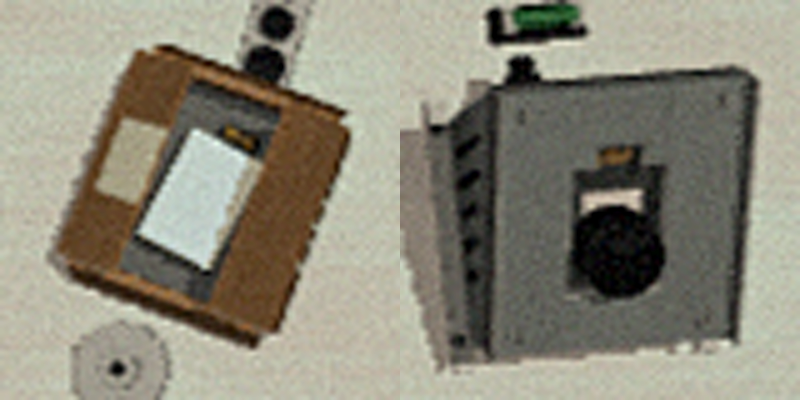

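The crop confirms it: the white diffuser block lies in the carton with its tongue end toward upper right at (238,135). Cap and pocket are on the right, with the slot at (617,155). Next I fit the planes and rectify.

```bash
cat > fit.py <<'E'
from h import *
A={}
for n in('top','side'):
    s=[bot.snapshot(n) for _ in range(5)]
    d=np.array([x[1] for x in s]); d[d==0]=np.nan
    A[n]=(np.mean([x[0] for x in s],0).astype(np.uint8),np.nan_to_num(np.nanmedian(d,0)))
np.savez('avg.npz',ti=A['top'][0],td=A['top'][1],si=A['side'][0],sd=A['side'][1])
for n in A:
    w=cloud(n,A[n][1]).reshape(-1,3)
    g=w[(abs(w[:,0]-400)<100)&(abs(w[:,1]+130)<60)&(abs(w[:,2])<20)]; print(n,'shelf z',np.median(g[:,2]),len(g))
    p=w[(abs(w[:,0]-530)<100)&(abs(w[:,1]+275)<100)&(w[:,2]>40)&(w[:,2]<160)]
    rng=np.random.default_rng(0); best=None
    for _ in range(400):
        q=p[rng.choice(len(p),3,False)]; nn=np.cross(q[1]-q[0],q[2]-q[0]); nn/=np.linalg.norm(nn)
        if nn[2]<0: nn=-nn
        if abs(nn[2]-.866)>.06: continue
        m=abs((p-q[0])@nn)<3
        if best is None or m.sum()>best.sum(): best=m
    for _ in range(3):
        c=p[best].mean(0); nn=np.linalg.svd(p[best]-c,full_matrices=False)[2][2]; nn*=np.sign(nn[2]); best=abs((p-c)@nn)<4
    print(n,'n',nn,'tilt',np.degrees(np.arccos(nn[2])),'yaw',np.degrees(np.arctan2(-nn[1],-nn[0])),'c',c,best.sum())
    np.save(n+'_plane.npy',np.r_[nn,c])
E
python3 fit.py
```

```text
top shelf z 0.37906711563594253 2280
top n [-0.49747168 -0.03551973  0.86675272] tilt 29.9165504581035 yaw 4.084017486163022 c [ 532.37967294 -289.46273949  103.42600837] 2114
side shelf z -0.9410674985847209 3213
side n [-0.49832505 -0.03685181  0.86620672] tilt 29.97921583170528 yaw 4.229401740679919 c [ 533.09766301 -293.59265932  101.05594062] 4579
```

```bash
cat >> h.py <<'E'
def frame(yaw,tilt):
    y=np.radians(yaw);t=np.radians(tilt)
    ex=np.array([np.cos(t)*np.cos(y),np.cos(t)*np.sin(y),np.sin(t)]); ey=np.array([-np.sin(y),np.cos(y),0]); return ex,ey,np.cross(ex,ey)
def rect(n,im,O,ex,ey,half,s):
    N=int(2*half*s); r,c=np.mgrid[:N,:N]
    P=O+(half-r/s)[...,None]*ex+(half-c/s)[...,None]*ey
    q=proj(n,P.reshape(-1,3)).reshape(N,N,2).astype(np.float32)
    return cv2.remap(im,q[...,0],q[...,1],cv2.INTER_CUBIC)
E
python3 - <<'E'
from h import *
Z=np.load('avg.npz')
ex,ey,ez=frame(4.15,30); O=np.array([532.4,-289.5,102.4])
a=rect('top',Z['ti'],O,ex,ey,100,2);b=rect('side',Z['si'],O,ex,ey,100,2)
im=np.hstack([a,b]); im=cv2.convertScaleAbs(im,alpha=1.8)
for k in range(0,400,40):
    for o in(0,400): cv2.line(im,(o+k,0),(o+k,6),(0,255,0)); cv2.line(im,(o,k),(o+6,k),(0,255,0))
cv2.imwrite('pics/rect1.png',im)
E
```

```text
(no output)
```

View pics/rect1.png

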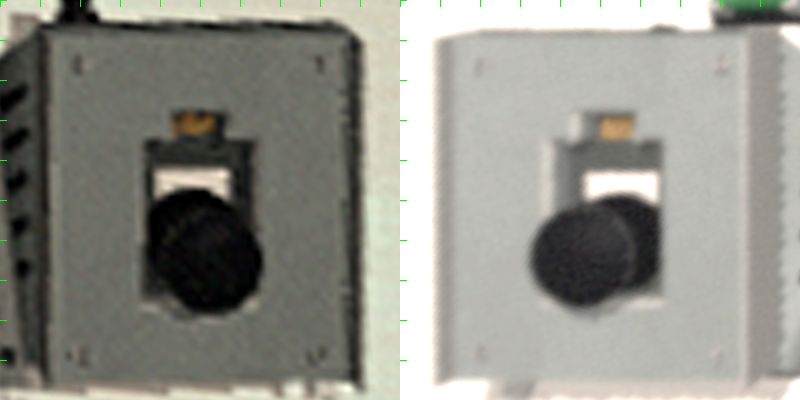

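The rectified bezel (top camera left, side camera right) shows the pocket opening at rows about 140–308 and columns about 142–260, with the slot top at row about 112. The origin is near (200,224). I'll refine it with profiles and measure the module and carton.

```bash
python3 - <<'E'
from h import *
np.set_printoptions(linewidth=220)
Z=np.load('avg.npz')
ex,ey,ez=frame(4.15,30); O=np.array([532.4,-289.5,102.4])
for n,k in(('top','ti'),('side','si')):
    g=cv2.cvtColor(rect(n,Z[k],O,ex,ey,100,1),cv2.COLOR_BGR2GRAY).astype(int)
    print(n,'y-profile rows 75-82, col 60..140');print(g[75:82,62:140].mean(0).astype(int))
    print('x-profile lower, cols 74-79 / 122-127 rows 140..165');print(g[140:165,74:79].mean(1).astype(int),g[140:165,122:127].mean(1).astype(int))
    print('upper rows 60..85');print(g[60:85,76:84].mean(1).astype(int),g[60:85,118:126].mean(1).astype(int))
    print('slot rows 48..70, cols 92-108',g[48:70,92:108].mean(1).astype(int)); print('slot y rows 60-66 col 75..125',g[60:66,75:125].mean(0).astype(int))
    print('edges y rows 30-50',g[20:50,12:32].mean(0).astype(int),g[20:50,168:190].mean(0).astype(int))
# cap top points
for n,k in(('top','td'),('side','sd')):
    w=cloud(n,Z[k]).reshape(-1,3); q=(w-O); L=np.c_[q@ex,q@ey,q@ez]
    m=(L[:,2]>12)&(L[:,2]<40)&(abs(L[:,0])<60)&(abs(L[:,1])<45); print(n,'cap',m.sum(),np.median(L[m],0),np.percentile(L[m],[2,98],0).round(1).tolist())
E
python3 - <<'E'
from h import *
Z=np.load('avg.npz'); w=cloud('top',Z['td']); im=Z['ti'].astype(int)
# module white top at z=54
m=(abs(w[...,2]-54)<8)&(abs(w[...,0]-460)<60)&(abs(w[...,1]-211)<60)&(im.min(-1)>120)
m=cv2.morphologyEx(m.astype(np.uint8),cv2.MORPH_OPEN,np.ones((3,3)))
print(m.sum(),im[218,210])
s=4;half=60;O=np.array([460,211,54.])
r=rect('top',Z['ti'],O,np.array([1.,0,0]),np.array([0,1.,0]),half,s)
g=r.min(-1); t=(g>110).astype(np.uint8); nc,lab,st,cc=cv2.connectedComponentsWithStats(t); j=lab[240,240]; print(j,st[j])
c,(sz),ang=cv2.minAreaRect(np.argwhere(lab==j)[:,::-1].astype(np.float32)); print('center world',O[0]+half-cc[j][1]/s,O[1]+half-cc[j][0]/s,'rectcentre',O[0]+half-c[1]/s,O[1]+half-c[0]/s,np.array(sz)/s,ang,'area',st[j][4]/s/s)
# flaps: plane points
W=w.reshape(-1,3); 
b=W[(abs(W[:,0]-460)<110)&(abs(W[:,1]-211)<110)&(W[:,2]>66)&(W[:,2]<135)]
for sgn in(1,-1):
    p=b[(sgn*(b[:,1]-211+ (b[:,0]-460)*0.4)>8)]
    for _ in range(4):
        c=p.mean(0); nn=np.linalg.svd(p-c,full_matrices=False)[2][2]; nn*=np.sign(nn[2]); p=p[abs((p-c)@nn)<7]
    hd=np.array([-nn[1],nn[0]]); print(sgn,len(p),c,nn,'tilt',np.arccos(nn[2]),'hinge yaw',np.degrees(np.arctan2(*hd[::-1])))
r=cv2.convertScaleAbs(rect('top',Z['ti'],np.array([460,211,62.]),*frame(-20,0)[:2],110,3),alpha=1.6); cv2.imwrite('pics/carton.png',r[30:630])
E
```

```text
top y-profile rows 75-82, col 60..140
[58 58 59 59 61 63 63 60 56 50 43 36 29 24 23 22 21 22 22 22 22 22 22 22 22 22 23 23 23 23 23 23 23 23 23 23 24 25 24 23 23 24 24 25 24 23 23 23 23 23 23 23 23 25 27 27 25 22 19 15 12 12 17 25 35 43 48 52 56 58 59 62 63
 63 63 63 63 63]
x-profile lower, cols 74-79 / 122-127 rows 140..165
[17 17 18 18 20 22 24 29 34 39 46 56 65 73 77 74 68 61 57 57 58 59 60 60 61] [ 2  2  1  0  1  6 10 17 29 42 54 65 73 75 74 72 68 62 57 56 57 58 58 59 60]
upper rows 60..85
[61 62 63 64 64 64 64 63 56 46 35 26 21 21 22 21 22 22 22 21 21 26 31 38 49] [61 61 61 61 62 62 63 62 56 46 34 23 17 16 17 17 17 17 18 19 20 21 20 19 17]
slot rows 48..70, cols 92-108 [62 62 63 63 63 60 52 43 33 29 29 34 40 44 47 48 47 45 40 33 28 25]
slot y rows 60-66 col 75..125 [62 63 63 63 62 62 64 64 62 60 56 50 43 39 35 36 40 44 47 49 50 50 49 48 48 48 48 48 48 45 39 33 26 19 12 12 18 29 40 48 52 56 59 60 61 62 62 62 62 61]
edges y rows 30-50 [31 34 37 38 38 35 32 26 22 20 23 29 38 48 57 64 68 68 66 65] [ 64  62  58  54  49  43  38  31  26  24  28  38  52  69  86  99 109 115 117 117 117 1
[... 1352 characters left out ...]
4  84  83  83  83  84  85]
top cap 211 [-20.13394435   4.00941151  23.73372609] [[-45.9, -21.7, 13.8], [-0.4, 24.7, 27.7]]
side cap 444 [-20.55298376  -6.75769515  21.41977757] [[-44.9, -24.4, 13.5], [0.1, 17.9, 25.2]]
0 [125 129 121]
1 [   86    84   263   343 48582]
center world 456.36985920711373 215.65556687662098 rectcentre 456.6441955566406 213.6802864074707 [47.0232811  74.92446136] 26.082233428955078 area 3036.375
1 541 [476.31874043 254.88159681  92.50119056] [0.2626772  0.69642207 0.66783007] tilt 0.8395067148585392 hinge yaw 159.33447576791218
-1 599 [441.3339357  162.21929521  95.62347553] [-0.30042307 -0.79341862  0.52937027] tilt 1.0129382025317257 hinge yaw -20.738862505290747
```

View pics/carton.png

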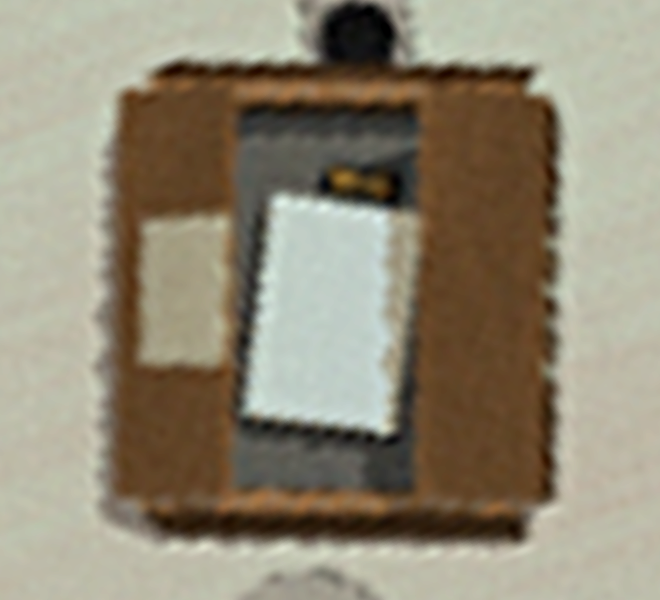

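```bash
python3 - <<'E'
from h import *
ex,ey,ez=frame(4.15,30); O=np.array([532.4,-289.5,102.4])
print('pocket',O-11.9*ex-.4*ey-14*ez,'cap base',O-24.5*ex-14*ez, 'cap h22',O-24.5*ex+8*ez)
s=bot.sense(); Rm=R.from_quat(s['orientation']).as_matrix(); print(Rm.round(3), s['position'])
E
```

```text
pocket [ 529.13191235 -290.13817777   84.32564435] cap base [ 518.21965607 -290.52889874   78.02564435] cap h22 [ 507.24849796 -291.32494507   97.07820323]
[[ 0.939  0.344  0.   ]
 [ 0.344 -0.939 -0.   ]
 [ 0.     0.    -1.   ]] [ 223.37957186 -610.40840759  231.30276774]
```

```bash
cat > go.py <<'E'
import sys
from h import *
x,y,z,yaw=map(float,sys.argv[1:5]); s=bot.sense(); Rm=R.from_quat(s['orientation']).as_matrix()
cy=np.degrees(np.arctan2(Rm[1,0],Rm[0,0])); d=Rm.T@(np.array([x,y,z])-s['position'])/120; t=(cy-yaw+90)%180-90
print('shares',d.round(3),'turn',round(t/60,3),'pos',s['position'].round(1),'yaw',cy.round(2),'F',s['ft_force'].round(1),'t',s['time_s'],'w',round(s['gripper_width'],1))
E
python3 -m jog '[[[0.5,-0.28,0,0],[1,-0.56,0,0],[1,-0.56,0,0],[1,-0.56,0,0]]]' 1 40
python3 -m jog '[[[0.5,-0.28,0,0],[1,-0.56,0,0],[1,-0.56,0,0]]]'
python3 -m jog '[[[0.5,-0.28,0,0.13],[1,-0.56,0,0.267],[1,-0.56,0,0.267],[1,-0.56,0,0.267]]]'
python3 go.py 503.3 -291.6 130 4.15
```

```text
time_s: 1.1
position: [314.1, -505.3, 231.5]
orientation: [0.984, 0.176, 0.0, 0.0]
ft_force: [-0.5, -1.6, -0.1]
gripper_width: 85.6
grasp_force: 0.0
time_s: 1.48
position: [405.4, -399.1, 231.5]
orientation: [0.984, 0.177, 0.001, -0.0]
ft_force: [0.1, -0.2, 0.3]
gripper_width: 85.0
grasp_force: 0.0
time_s: 1.98
position: [491.7, -299.1, 231.2]
orientation: [0.999, 0.035, -0.0, 0.001]
ft_force: [0.3, -0.4, 0.3]
gripper_width: 84.9
grasp_force: 0.0
shares [ 0.101 -0.056  0.843] turn -0.001 pos [ 491.7 -299.1  231.2] yaw 4.06 F [ 0.3 -0.4  0.3] t 1.975 w 84.9
```

```bash

python3 -m jog '[[[0,0,0,0],[0,0,0,0]]]' >/dev/null
python3 go.py 503.3 -291.6 130 4.15
```

```text
shares [ 0.113 -0.065  0.843] turn -0.006 pos [ 490.3 -300.2  231.2] yaw 3.81 F [-0.4 -0.4  0.3] t 2.225 w 85.7
```

```bash

python3 -m jog '[[[0.11,-0.065,0.3,0],[0.11,-0.065,0.7,0],[0.11,-0.065,0.84,0],[0.11,-0.065,0.84,0]]]' 1 30 >/dev/null
python3 -m jog '[[[0,0,0.1,0],[0,0,0.2,0],[0,0,0.29,0],[0,0,0.32,0],[0,0,0.32,0]]]'
python3 go.py 503.3 -291.6 90.3 4.15
```

```text
time_s: 3.35
position: [504.6, -288.5, 91.7]
orientation: [0.999, 0.036, -0.0, -0.0]
ft_force: [0.4, -0.6, -1.0]
gripper_width: 85.2
grasp_force: 0.0
shares [-0.012  0.025  0.011] turn -0.001 pos [ 504.6 -288.5   91.7] yaw 4.09 F [ 0.4 -0.6 -1. ] t 3.35 w 85.2
```

```bash

python3 -m jog '[[[0,0,0,0],[0,0,0,0],[0,0,0,0],[0,0,0,0],[0,0,0,0],[0,0,0,0]]]' -1 30
python3 -m jog '[[[0,0,0,0],[0,0,0,0],[0,0,-0.05,0],[0,0,-0.1,0]]]'

```

```text
time_s: 4.1
position: [505.3, -289.0, 92.9]
orientation: [0.999, 0.036, 0.0, 0.0]
ft_force: [-0.5, 0.3, 5.0]
gripper_width: 48.4
grasp_force: 31.2
time_s: 4.6
position: [504.2, -288.9, 103.7]
orientation: [0.999, 0.035, -0.001, -0.0]
ft_force: [0.1, -0.5, -0.6]
gripper_width: 48.7
grasp_force: 31.3
```

```bash

python3 -m jog '[[[0,0,-0.2,0],[0,0,-0.6,0],[0,0,-0.9,0],[0,0,-0.9,0]]]' >/dev/null
python3 -m jog '[[[-0.2,-0.3,0,0],[-0.4,-0.6,0,0],[-0.6,-0.95,0,0],[-0.68,-1,0,0],[-0.68,-1,0,0]]]'
python3 go.py 410 -130 60 4.15
python3 - <<'E'
from h import *
im,_=bot.snapshot('side'); p=proj('side',bot.sense()['position'])[0].astype(int); print(p)
cv2.imwrite('pics/cap1.png',cv2.resize(im[max(0,p[1]-90):p[1]+70,max(0,p[0]-100):p[0]+100],None,fx=2.5,fy=2.5))
E
```

```text
time_s: 5.72
position: [413.9, -174.6, 211.4]
orientation: [0.999, 0.036, -0.001, -0.0]
ft_force: [0.3, -0.1, -0.1]
gripper_width: 48.9
grasp_force: 31.8
shares [-0.004 -0.373  1.261] turn -0.001 pos [ 413.9 -174.6  211.4] yaw 4.1 F [ 0.3 -0.1 -0.1] t 5.725 w 48.9
[218 225]
```

View pics/cap1.png

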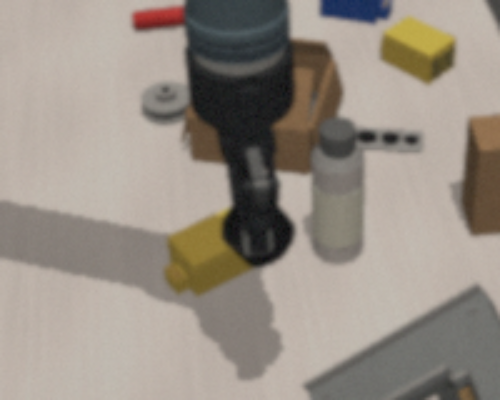

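The cap is held between the fingers at crop (257,240) and the pocket is clear. I'll set it down.

```bash

python3 -m jog '[[[0,-0.2,0.2,0],[0,-0.37,0.6,0],[0,-0.37,1,0],[0,-0.37,1,0]]]' >/dev/null
python3 -m jog '[[[0,0,0.15,0],[0,0,0.3,0],[0,0,0.4,0],[0,0,0.45,0],[0,0,0.45,0]]]'
python3 -m jog '[[[0,0,0.02,0],[0,0,0.04,0],[0,0,0.06,0],[0,0,0.06,0]]]' - 20

```

```text
time_s: 6.9
position: [412.1, -130.8, 38.4]
orientation: [0.999, 0.035, 0.0, 0.0]
ft_force: [0.4, -0.3, -0.3]
gripper_width: 48.5
grasp_force: 31.8
time_s: 7.4
position: [411.5, -130.4, 30.7]
orientation: [0.999, 0.036, -0.0, -0.0]
ft_force: [-0.4, 0.1, -0.3]
gripper_width: 48.5
grasp_force: 31.8
```

```bash

python3 -m jog '[[[0,0,0.02,0],[0,0,0.04,0],[0,0,0.05,0],[0,0,0.05,0]]]' - 20
python3 -m jog '[[[0,0,0.02,0],[0,0,0.03,0],[0,0,0.03,0]]]'
python3 -m jog '[[[0,0,0.02,0],[0,0,0.03,0],[0,0,0.03,0]]]'

```

```text
time_s: 7.9
position: [413.3, -130.4, 26.0]
orientation: [0.999, 0.036, 0.001, 0.0]
ft_force: [-0.8, 1.2, 8.7]
gripper_width: 48.5
grasp_force: 32.5
time_s: 8.28
position: [416.5, -130.5, 23.9]
orientation: [0.999, 0.036, 0.004, 0.001]
ft_force: [0.5, 1.4, 13.2]
gripper_width: 48.4
grasp_force: 34.5
time_s: 8.65
position: [419.4, -130.6, 21.5]
orientation: [0.999, 0.036, 0.007, 0.001]
ft_force: [1.2, 1.7, 17.0]
gripper_width: 48.4
grasp_force: 36.8
```

```bash

python3 -m jog '[[[0,0,-0.03,0],[0,0,-0.06,0],[0,0,-0.06,0],[0,0,-0.06,0]]]'
python3 -m jog '[[[0,0,0,0],[0,0,0,0],[0,0,0,0],[0,0,0,0],[0,0,0,0]]]' 0.9
python3 -m jog '[[[0,0,-0.2,0],[0,0,-0.6,0],[0,0,-1,0],[0,0,-1,0]]]'
python3 - <<'E'
from h import *
for n in ('top','side'):
    im,d=bot.snapshot(n); w=cloud(n,d); W=w.reshape(-1,3)
    m=(abs(W[:,0]-415)<45)&(abs(W[:,1]+130)<45)&(W[:,2]>8)&(W[:,2]<60); p=W[m]
    t=p[p[:,2]>30]; print(n,len(p),p[:,:2].min(0),p[:,:2].max(0),'top',np.percentile(p[:,2],[50,95,99]),t.mean(0) if len(t) else 0, np.median(p,0))
E
```

```text
time_s: 9.15
position: [410.8, -130.4, 24.3]
orientation: [0.999, 0.035, -0.001, -0.0]
ft_force: [-0.3, 0.1, -0.0]
gripper_width: 48.7
grasp_force: 35.4
time_s: 9.78
position: [411.7, -130.5, 24.9]
orientation: [0.999, 0.036, 0.0, -0.0]
ft_force: [0.2, 0.8, -0.1]
gripper_width: 81.0
grasp_force: 0.0
time_s: 10.28
position: [415.4, -131.4, 149.0]
orientation: [0.999, 0.036, 0.005, 0.002]
ft_force: [0.3, -0.6, -0.7]
gripper_width: 80.9
grasp_force: 0.0
top 36 [ 396.44726569 -139.45699077] [ 444.49394938 -106.14227756] top [31.95230489 38.57790047 40.06315032] [ 427.63754606 -122.88848927   34.70214995] [ 436.32350554 -119.22873269   31.95230489]
side 416 [ 399.14931947 -155.53035483] [ 448.94344551 -106.57145404] top [33.34082658 39.59696086 41.31491092] [ 423.19460874 -133.1720801    35.83256997] [ 423.18479733 -140.39222574   33.34082658]
```

```bash

python3 -m jog '[[[0,0,-0.4,0],[0.1,-0.4,-0.8,0],[0.2,-1,-0.8,0],[0.2,-1,-0.8,0]]]' -1 40 >/dev/null
python3 -m jog '[[[0.1,-0.5,0,0],[0.2,-1,0,0],[0.2,-1,0,0]]]' >/dev/null
python3 -m jog '[[[0.1,-0.4,0,0.2],[0.2,-0.8,0,0.41],[0.2,-0.8,0,0.41],[0.2,-0.8,0,0.41],[0.2,-0.8,0,0.41]]]' 
python3 go.py 460 211 150 -20.5
```

```text
time_s: 11.88
position: [459.3, 207.5, 239.5]
orientation: [0.984, -0.179, -0.001, 0.001]
ft_force: [0.4, 0.2, 0.3]
gripper_width: -0.1
grasp_force: 0.0
shares [-0.004 -0.031  0.746] turn -0.001 pos [459.3 207.5 239.5] yaw -20.58 F [0.4 0.2 0.3] t 11.875 w -0.1
```

```bash

python3 -m jog '[[[0,-0.03,0.3,0],[0,-0.03,0.7,0],[0,-0.03,0.95,0],[0,-0.03,0.95,0]]]' >/dev/null
python3 -m jog '[[[0,0,0.2,0],[0,0,0.34,0],[0,0,0.34,0]]]' 
python3 -m jog '[[[0,-0.1,0,0],[0,-0.2,0,0],[0,-0.3,0,0],[0,-0.4,0,0],[0,-0.5,0,0],[0,-0.6,0,0],[0,-0.65,0,0],[0,-0.68,0,0],[0,-0.68,0,0]]]' 
python3 -m jog '[[[0,-0.02,0,0],[0,-0.04,0,0],[0,-0.06,0,0],[0,-0.06,0,0]]]' 
```

```text
time_s: 12.75
position: [460.4, 212.3, 85.6]
orientation: [0.984, -0.178, -0.001, 0.001]
ft_force: [-0.4, -0.7, -0.1]
gripper_width: 0.3
grasp_force: 0.0
time_s: 13.88
position: [489.3, 290.0, 85.8]
orientation: [0.984, -0.178, -0.0, -0.0]
ft_force: [-0.6, 0.8, 0.1]
gripper_width: -0.1
grasp_force: 0.0
time_s: 14.38
position: [492.2, 296.8, 86.3]
orientation: [0.984, -0.178, 0.0, -0.0]
ft_force: [0.3, 1.5, 0.1]
gripper_width: 0.2
grasp_force: 0.1
```

```bash

python3 -m jog '[[[0,-0.03,0,0],[0,-0.06,0,0],[0,-0.06,0,0]]]'
python3 -m jog '[[[0,-0.03,0,0],[0,-0.06,0,0],[0,-0.06,0,0]]]'
python3 -m jog '[[[0,0.2,0,0],[0,0.6,0,0],[0,0.86,0,0],[0,0.86,0,0]]]' >/dev/null
python3 -m jog '[[[0,0.1,0,0],[0,0.2,0,0],[0,0.3,0,0],[0,0.4,0,0],[0,0.5,0,0],[0,0.6,0,0],[0,0.7,0,0],[0,0.76,0,0],[0,0.76,0,0]]]' 
python3 -m jog '[[[0,0.04,0,0],[0,0.08,0,0],[0,0.08,0,0]]]'
```

```text
time_s: 14.75
position: [493.6, 300.4, 85.9]
orientation: [0.984, -0.179, -0.001, 0.003]
ft_force: [-2.1, -6.1, 5.6]
gripper_width: -0.3
grasp_force: 3.8
time_s: 15.12
position: [493.9, 301.0, 85.4]
orientation: [0.984, -0.18, -0.003, 0.01]
ft_force: [-8.6, -14.5, 13.5]
gripper_width: -0.3
grasp_force: 10.6
time_s: 16.75
position: [428.0, 126.2, 85.4]
orientation: [0.984, -0.179, -0.001, 0.001]
ft_force: [-0.3, -0.3, -0.5]
gripper_width: -0.2
grasp_force: 0.0
time_s: 17.12
position: [426.5, 120.3, 86.7]
orientation: [0.984, -0.178, 0.001, -0.001]
ft_force: [0.8, 4.8, 1.4]
gripper_width: -0.1
grasp_force: 1.8
```

```bash

python3 -m jog '[[[0,0.02,0,0],[0,0.05,0,0],[0,0.05,0,0]]]'
python3 -m jog '[[[0,-0.2,0,0],[0,-0.4,-0.3,0],[0,-0.5,-0.8,0],[0.2,0.1,-1,0],[0.4,1,-1,0],[0.4,1,-1,0]]]' 0.6 >/dev/null
python3 -m jog '[[[0,0.5,0,0],[0,1,0,0],[0,1,0,0]]]'
cat > fit2.py <<'E'
from h import *
A={}
for n in('top','side'):
    s=[bot.snapshot(n) for _ in range(4)]
    d=np.array([x[1] for x in s]); d[d==0]=np.nan
    A[n]=(np.mean([x[0] for x in s],0).astype(np.uint8),np.nan_to_num(np.nanmedian(d,0)))
np.savez('avg2.npz',ti=A['top'][0],td=A['top'][1],si=A['side'][0],sd=A['side'][1])
O=np.array([458,212,54.]);ex,ey,_=frame(-20.5,0)
a=rect('top',A['top'][0],O,ex,ey,100,4);b=rect('side',A['side'][0],O,ex,ey,100,4)
im=cv2.convertScaleAbs(np.hstack([a,b]),alpha=1.3); cv2.imwrite('pics/mod1.png',cv2.resize(im,(800,400),interpolation=cv2.INTER_AREA))
W=cloud('top',A['top'][1]).reshape(-1,3)-O
x,y,z=W@ex,W@ey,W[:,2]+54
for s in(1,-1):
    m=(abs(x)<60)&(s*y>74)&(s*y<130)&(z>58)&(z<115); print('flap',s,m.sum(),np.pi-np.arctan(-np.polyfit(s*y[m],z[m],1)[0]*-1))
for n,r in(('top',a),('side',b)):
    g=r.min(-1)[200:600,200:600]; t=(g>(110 if n=='top' else 150)).astype(np.uint8); nc,lab,st,cc=cv2.connectedComponentsWithStats(t)
    j=1+np.argmax(st[1:,4]); c,sz,an=cv2.minAreaRect(np.argwhere(lab==j)[:,::-1].astype(np.float32))
    dx,dy=50-c[1]/4,50-c[0]/4; print(n,'area',st[j,4]/16,np.array(sz)/4,an,'world',O+dx*ex+dy*ey,'moments',O+(50-cc[j][1]/4)*ex+(50-cc[j][0]/4)*ey)
E
python3 fit2.py
```

```text
time_s: 17.5
position: [426.5, 117.9, 87.9]
orientation: [0.984, -0.177, 0.003, -0.004]
ft_force: [1.5, 10.3, 2.9]
gripper_width: 0.2
grasp_force: 3.9
time_s: 18.62
position: [380.5, -131.6, 205.1]
orientation: [0.983, -0.184, -0.002, 0.001]
ft_force: [0.0, 1.4, 1.1]
gripper_width: 68.5
grasp_force: 0.0
flap 1 742 2.5024247309617325
flap -1 641 2.5058233858464876
top area 3599.5625 [50.59149933 74.37898254] 7.296946048736572 world [456.11191038 212.502216    54.        ] moments [456.17389681 212.34320262  54.        ]
side area 2812.4375 [51.35037613 62.14139938] 7.125016689300537 world [461.44379221 205.47292097  54.        ] moments [463.91003573 205.33532069  54.        ]
```

View pics/mod1.png

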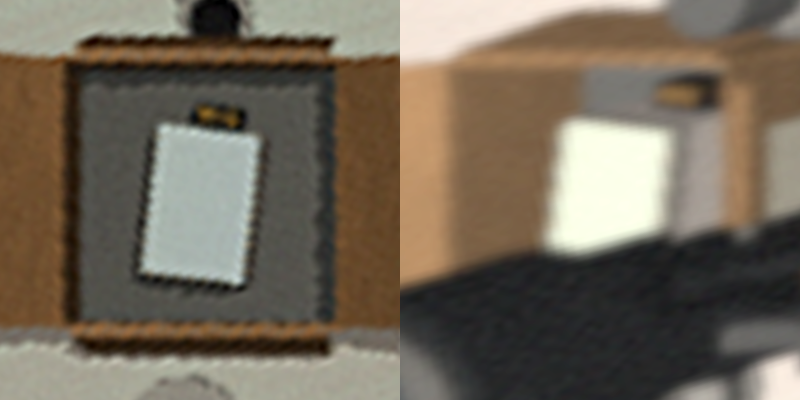

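Both flaps measure 2.50. In the left half the module is clear in the carton, centred near (200,205) with its tongue at (218,117), which puts it at (456,212) with yaw about -27.8°. Now I grasp it.

```bash

python3 -m jog '[[[0,-0.5,0,0],[0,-1,0,0],[0,-1,0,0]]]' 0.65 50 >/dev/null
python3 -m jog '[[[0,-0.5,0,0],[0,-1,0,0],[0,-1,0,0]]]' >/dev/null
python3 -m jog '[[[0,-0.4,0,0.06],[0,-0.8,0,0.11],[0,-0.8,0,0.11],[0,-0.8,0,0.11]]]' >/dev/null
python3 go.py 463.2 208.7 100 -27.8
```

```text
shares [-0.371 -0.019  0.878] turn 0.011 pos [501.9 186.5 205.4] yaw -27.14 F [ 0.4 -1.  -0.4] t 20.275 w 70.7
```

```bash

python3 -m jog '[[[-0.2,-0.02,0.1,0.01],[-0.37,-0.02,0.4,0.01],[-0.37,-0.02,0.75,0.01],[-0.37,-0.02,0.75,0.01],[-0.37,-0.02,0.75,0.01]]]' >/dev/null
python3 go.py 463.2 208.7 28 -27.8
python3 - <<'E'
from h import *
im,d=bot.snapshot('side'); cv2.imwrite('pics/x.png',im)
E
```

```text
shares [-0.011  0.013  0.743] turn -0.001 pos [465.  209.4 117.1] yaw -27.84 F [0.3 0.4 1.8] t 20.9 w 70.6
```

```bash

python3 -m jog '[[[-0.01,0.01,0.15,0],[-0.01,0.01,0.3,0],[-0.01,0.01,0.45,0],[-0.01,0.01,0.55,0]]]'
python3 -m jog '[[[0,0,0.06,0],[0,0,0.12,0],[0,0,0.18,0],[0,0,0.18,0]]]'
python3 go.py 463.2 208.7 28 -27.8
```

```text
time_s: 21.45
position: [461.2, 209.6, 48.1]
orientation: [0.971, -0.239, -0.001, 0.001]
ft_force: [0.4, 1.1, -0.1]
gripper_width: 70.7
grasp_force: 0.0
time_s: 21.95
position: [461.9, 209.9, 28.0]
orientation: [0.971, -0.239, -0.0, 0.0]
ft_force: [-0.2, -0.2, -0.3]
gripper_width: 70.4
grasp_force: 0.0
shares [ 0.014  0.004 -0.   ] turn 0.001 pos [461.9 209.9  28. ] yaw -27.71 F [-0.2 -0.2 -0.3] t 21.95 w 70.4
```

```bash

python3 -m jog '[[[0.01,0,0,0],[0.01,0,0,0],[0.01,0,0,0],[0.01,0,0,0],[0.01,0,0,0],[0.01,0,0,0]]]' -1 50
python3 -m jog '[[[0,0,-0.05,0],[0,0,-0.15,0],[0,0,-0.3,0],[0,0,-0.5,0],[0,0,-0.5,0]]]'
python3 -m jog '[[[0,0,-0.2,0],[0,0,-0.6,0],[0,0,-1,0],[0,0,-1,0]]]'
```

```text
time_s: 22.7
position: [463.9, 209.8, 28.9]
orientation: [0.971, -0.24, 0.001, -0.0]
ft_force: [0.2, 0.5, 4.2]
gripper_width: 51.0
grasp_force: 54.7
time_s: 23.32
position: [465.4, 210.6, 91.1]
orientation: [0.971, -0.24, 0.002, -0.002]
ft_force: [-0.7, 0.4, -1.9]
gripper_width: 51.7
grasp_force: 54.0
time_s: 23.82
position: [466.1, 211.2, 212.5]
orientation: [0.971, -0.24, 0.004, -0.003]
ft_force: [0.5, -0.1, -1.9]
gripper_width: 51.2
grasp_force: 54.0
```

```bash

python3 -m jog '[[[0,0.4,-0.1,0],[0.1,0.9,-0.2,0],[0.1,1,-0.2,0],[0.1,1,-0.2,0]]]' >/dev/null
python3 -m jog '[[[0.3,0.5,0,-0.15],[0.6,1,0,-0.3],[0.6,1,0,-0.3],[0.6,1,0,-0.3]]]' 
python3 go.py 531.8 -289.9 200 4.15
```

```text
time_s: 24.82
position: [426.3, -42.9, 231.4]
orientation: [0.996, -0.086, -0.001, -0.0]
ft_force: [-0.6, 1.2, -2.5]
gripper_width: 51.5
grasp_force: 54.0
shares [1.22  1.877 0.259] turn -0.234 pos [426.3 -42.9 231.4] yaw -9.88 F [-0.6  1.2 -2.5] t 24.825 w 51.5
```

```bash

python3 -m jog '[[[0.3,0.5,0,-0.1],[0.6,0.9,0,-0.23],[0.6,0.94,0,-0.23],[0.6,0.94,0,-0.23],[0.6,0.94,0,-0.23]]]' >/dev/null
python3 go.py 531.8 -289.9 200 4.15
```

```text
shares [0.367 1.096 0.263] turn 0.003 pos [ 478.  -162.1  231.8] yaw 4.32 F [-0.2 -0.5 -2.2] t 25.45 w 51.1
```

```bash

python3 -m jog '[[[0.15,0.5,0,0],[0.37,1,0.1,0],[0.37,1,0.2,0],[0.37,1,0.2,0],[0.37,1,0.2,0]]]' >/dev/null
cat > mt.py <<'E'
from h import *
s=bot.sense(); p=s['position']
for n in('top','side'):
    sn=[bot.snapshot(n) for _ in range(3)]; d=np.median([x[1] for x in sn],0); im=sn[0][0]
    w=cloud(n,d); W=w.reshape(-1,3); br=im.reshape(-1,3).min(-1)
    m=(np.linalg.norm(W[:,:2]-p[:2],axis=1)<70)&(abs(W[:,2]-p[2]-15)<45)&(br>(100 if n=='top' else 140)); q=W[m]
    for _ in range(4):
        c=np.median(q,0); c=q.mean(0); nn=np.linalg.svd(q-c,full_matrices=False)[2][2]; nn*=np.sign(nn[2]); q=q[abs((q-c)@nn)<5]
    print(n,len(q),'n',nn.round(3),'tilt',np.degrees(np.arccos(nn[2])).round(1),'az',np.degrees(np.arctan2(-nn[1],-nn[0])).round(1),'c',c.round(1))
    cv2.imwrite(f'pics/mt_{n}_{s["time_s"]:.1f}.png',im)
E
python3 mt.py; python3 go.py 531.8 -289.9 155 4.15
```

```text
top 134 n [ 0.005 -0.002  1.   ] tilt 0.3 az 156.2 c [ 498.7 -286.1  234.2]
side 323 n [-0.006 -0.003  1.   ] tilt 0.4 az 25.8 c [ 500.2 -289.2  233. ]
shares [0.001 0.071 0.451] turn -0.0 pos [ 531.  -281.3  209.1] yaw 4.13 F [-0.4 -0.7 -1.7] t 26.375 w 50.8
```

```bash

python3 -m jog '[[[0,0.07,0.15,0],[0,0.07,0.3,0],[0,0.07,0.44,0],[0,0.07,0.44,0]]]' >/dev/null
python3 go.py 531.8 -289.9 146 4.15
python3 -m jog '[[[0,0,0.03,0],[0,0,0.06,0],[0,0,0.09,0],[0,0,0.09,0]]]' -1 20
python3 -m jog '[[[0,0,0.02,0],[0,0,0.04,0],[0,0,0.04,0]]]'
python3 go.py 531.8 -289.9 146 4.15
```

```text
shares [0.021 0.008 0.053] turn -0.001 pos [ 529.3 -289.1  152.3] yaw 4.09 F [ 0.3  0.4 -1.2] t 26.875 w 51.1
time_s: 27.38
position: [532.0, -290.5, 146.2]
orientation: [0.999, 0.036, 0.001, 0.0]
ft_force: [-2.7, 0.6, 3.2]
gripper_width: 50.9
grasp_force: 54.7
time_s: 27.75
position: [531.1, -290.6, 144.2]
orientation: [0.999, 0.036, -0.0, 0.0]
ft_force: [-8.4, 3.7, 18.0]
gripper_width: 51.1
grasp_force: 56.7
shares [ 0.006 -0.006 -0.015] turn -0.001 pos [ 531.1 -290.6  144.2] yaw 4.07 F [-8.4  3.7 18. ] t 27.75 w 51.1
```

```bash

python3 -m jog '[[[0,0,0.02,0],[0,0,0.04,0],[0,0,0.04,0]]]' 0.1 20
python3 -m jog '[[[0,0,0.02,0],[0,0,0.04,0],[0,0,0.04,0]]]'
python3 mt.py
```

```text
time_s: 28.12
position: [528.3, -290.9, 138.7]
orientation: [0.999, 0.035, -0.003, -0.0]
ft_force: [-13.3, 4.2, 18.9]
gripper_width: 51.1
grasp_force: 58.9
time_s: 28.5
position: [526.1, -291.0, 132.9]
orientation: [0.999, 0.035, -0.005, -0.001]
ft_force: [-15.4, 4.4, 18.5]
gripper_width: 50.9
grasp_force: 61.4
top 132 n [-0.254 -0.028  0.967] tilt 14.8 az 6.3 c [ 492.  -297.1  152.3]
side 333 n [-0.248 -0.036  0.968] tilt 14.5 az 8.3 c [ 494.7 -300.2  150.9]
```

```bash

python3 -m jog '[[[0,0,0.02,0],[0,0,0.04,0],[0,0,0.06,0],[0,0,0.08,0],[0,0,0.08,0]]]'
python3 mt.py
```

```text
time_s: 29.42
position: [523.5, -291.0, 122.0]
orientation: [0.999, 0.035, -0.008, -0.001]
ft_force: [-18.9, 3.6, 17.5]
gripper_width: 51.2
grasp_force: 67.3
top 125 n [-0.424 -0.032  0.905] tilt 25.1 az 4.3 c [ 489.  -296.5  136.8]
side 329 n [-0.42  -0.045  0.906] tilt 25.0 az 6.1 c [ 492.3 -300.3  135.6]
```

```bash

python3 -m jog '[[[0,0,0.02,0],[0,0,0.04,0],[0,0,0.045,0],[0,0,0.045,0]]]'
python3 mt.py
```

```text
time_s: 30.22
position: [522.9, -291.1, 116.8]
orientation: [0.999, 0.034, -0.008, -0.001]
ft_force: [-19.7, 4.1, 19.4]
gripper_width: 51.1
grasp_force: 71.2
top 121 n [-0.524 -0.054  0.85 ] tilt 31.8 az 5.8 c [ 489.3 -297.2  129.2]
side 323 n [-0.503 -0.045  0.863] tilt 30.4 az 5.1 c [ 492.2 -300.4  128.1]
```

Now I lift off and measure the free pose.

```bash

python3 -m jog '[[[0,0,-0.08,0],[0,0,-0.2,0],[0,0,-0.25,0],[0,0,-0.25,0],[0,0,-0.25,0]]]'
python3 mt.py
python3 - <<'E'
from h import *
import glob
a=cv2.imread(sorted(glob.glob('pics/mt_side_*'))[-1]); b=cv2.imread(sorted(glob.glob('pics/mt_top_*'))[-1])
p=proj('side',[520,-295,140])[0].astype(int); q=proj('top',[520,-295,140])[0].astype(int)
f=lambda im,c,k:cv2.resize(im[c[1]-k:c[1]+k,c[0]-k:c[0]+k],(400,400),interpolation=cv2.INTER_CUBIC)
cv2.imwrite('pics/held.png',np.hstack([f(a,p,70),f(b,q,50)]))
E
```

```text
time_s: 31.15
position: [531.3, -290.0, 145.0]
orientation: [0.999, 0.036, -0.0, -0.0]
ft_force: [0.6, 0.5, -3.0]
gripper_width: 51.1
grasp_force: 68.4
top 119 n [-0.503 -0.024  0.864] tilt 30.3 az 2.7 c [ 496.7 -296.3  156.5]
side 314 n [-0.508 -0.05   0.86 ] tilt 30.7 az 5.6 c [ 500.1 -300.3  155.8]
```

View pics/held.png

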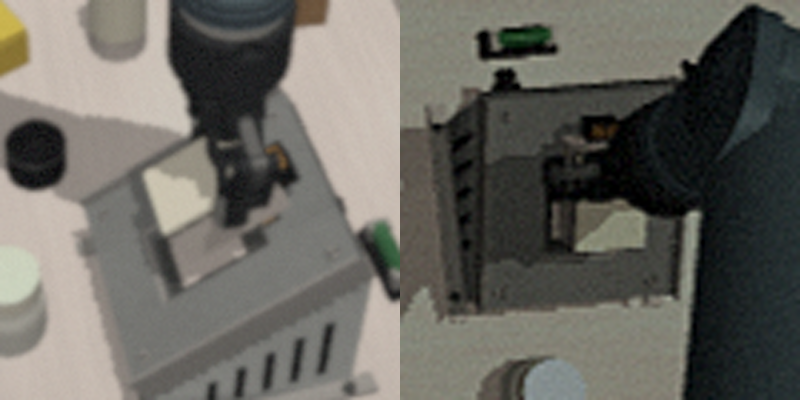

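The left half shows the module held at 30° over the bezel, with the diffuser lower left at (180,190). In the right half it is aligned above the pocket. Next I measure its offset from the pocket.

```bash
cat > off.py <<'E'
from h import *
import glob
np.set_printoptions(linewidth=200)
ex,ey,ez=frame(4.15,30); O=np.array([532.4,-289.5,102.4]); P=O-11.9*ex-.4*ey-14*ez; bias=dict(top=.9,side=-1.3)
I={}; zz=[]
for n in('top','side'):
    sn=[bot.snapshot(n) for _ in range(3)]; d=np.median([x[1] for x in sn],0); I[n]=np.mean([x[0] for x in sn],0).astype(np.uint8)
    q=(cloud(n,d).reshape(-1,3)-P); L=np.c_[q@ex,q@ey,q@ez]; br=I[n].reshape(-1,3).min(-1)
    m=(abs(L[:,0])<60)&(abs(L[:,1])<35)&(L[:,2]>35)&(L[:,2]<120)&(br>(100 if n=='top' else 140)); L=L[m]
    L=L[abs(L[:,2]-np.median(L[:,2]))<6]; zz.append(np.median(L[:,2])-bias[n]); print(n,len(L),'top-plane height corrected',zz[-1])
h=np.mean(zz); np.save('h.npy',h); print('underside above floor',h-44,'pos',bot.sense()['position'])
for n in I:
    g=rect(n,I[n],P+h*ez,ex,ey,60,1).min(-1).astype(int)
    print(n,'down x (x=60-row) rows 80..120, cols y=+10..+20:',g[80:120,40:50].mean(1).astype(int)); print(' cols y=-10..-20',g[80:120,70:80].mean(1).astype(int))
    print(' y (y=60-col) cols 20..100 rows x=-25..-15',g[75:85,20:100].mean(0).astype(int))
E
python3 off.py
```

```text
top 119 top-plane height corrected 78.32271198415197
side 316 top-plane height corrected 78.22438222948914
underside above floor 34.27354710682056 pos [ 531.36525367 -290.27797626  145.4011727 ]
top down x (x=60-row) rows 80..120, cols y=+10..+20: [ 64  64  63  63  63  63  63  63  63  63  64  63  63  63  63  64  65  65  64  63  62  62  63  63  64  63  65  69  72  78  89 103 115 124 126 122 117 116 115 114]
 cols y=-10..-20 [ 62  62  62  63  63  62  62  62  61  61  62  63  63  64  63  62  61  61  61  62  61  60  59  60  62  65  70  76  81  87  91  92  96 103 111 119 123 122 120 118]
 y (y=60-col) cols 20..100 rows x=-25..-15 [64 65 65 65 64 63 63 64 65 65 65 64 63 63 63 64 64 65 65 64 63 62 62 62 62 64 65 65 64 63 62 62 62 62 62 63 62 61 60 60 60 60 60 60 61 60 60 61 61 63 63 63 63 62 62 63 63 61 61 60 60 61 62 61 60 59
 59 60 61 61 61 61 62 62 62 62 60 60 61 62]
side down x (x=60-row) rows 80..120, cols y=+10..+20: [112 113 113 114 113 113 113 113 113 112 112 112 113 113 113 112 112 112 112 112 111 111 111 111 111 112 112 113 113 114 116 122 132 145 158 167 173 175 176 177]
 cols y=-10..-20 [ 93  97 103 107 111 113 114 114 114 113 113 113 113 113 113 112 112 113 113 113 112 112 113 113 113 113 112 112 113 113 113 112 111 109 108 108 108 108 109 111]
 y (y=60-col) cols 20..100 rows x=-25..-15 [130 130 130 129 129 129 128 126 123 118 112 106 100  95  93  93  93  96  99 102 105 107 107 107 107 106 106 107 107 107 106 107 107 108 108 108 108 108 109 109 108 107 104 101  98  96  94  92  91
  91  91  91  92  93  94  95  96  97  98  98  98  98  97  96  95  95  95  95  96  96  95  94  93  93  93  93  94  95  95  96]
```

```bash
python3 - <<'E'
from h import *
ex,ey,ez=frame(4.15,30); O=np.array([532.4,-289.5,102.4]); P=O-11.9*ex-.4*ey-14*ez; h=78.27
im,d=bot.snapshot('side'); w=cloud('side',d)
print(P+h*ez,proj('side',P+h*ez),proj('side',[500,-300,156]),proj('side',[500,-300,156.])[0])
u,v=proj('side',[500,-300,156.])[0].astype(int); print(w[v,u],im[v,u])
g=rect('side',im,P+h*ez,ex,ey,60,1); print(g.shape,g[60,60],g[40:80:8,40:80:8].min(-1))
E
```

```text
[ 490.09952394 -292.97029351  152.1094527 ] [[267.00471038 286.9446435 ]] [[272.97068653 287.8619549 ]] [272.97068653 287.8619549 ]
[ 498.79729941 -296.95535578  155.00750041] [175 196 203]
(120, 120, 3) [176 195 203] [[125 133 142 177 175]
 [127 138 176 176 177]
 [162 174 176 176 176]
 [152 155 157 158 156]
 [ 87  85  84  85  86]]
```

```bash
sed -i 's/rows 80..120/rows 50..90/;s/\[80:120,/[50:90,/g;s/rows x=-25..-15/rows x=0..8/;s/\[75:85,20:100\]/[52:60,20:100]/' off.py; python3 off.py
```

```text
top 119 top-plane height corrected 78.58005372032942
side 315 top-plane height corrected 78.36105450604092
underside above floor 34.47055411318516 pos [ 531.39380856 -290.2374944   145.41770045]
top down x (x=60-row) rows 50..90, cols y=+10..+20: [ 90  98 105 108 110 112 112 113 115 117 118 120 124 125 115  92  65  44  38  46  57  60  59  56  56  59  63  65  65  65  64  63  62  61  61  61  62  63  62  63]
 cols y=-10..-20 [115 114 114 113 113 112 112 112 113 115 115 116 116 110  93  72  53  44  48  56  61  62  61  61  61  62  63  63  63  63  62  61  61  60  61  62  62  62  61  60]
 y (y=60-col) cols 20..100 rows x=0..8 [ 22  22  22  22  22  24  28  30  29  25  23  24  26  32  46  59  74  86  91  96 102 104 107 111 113 116 117 116 115 115 114 113 113 112 112 113 113 113 113 112 112 112 113 114 114 113 113 113 113
 113 112 113 113 114 114 114 113 113 113 113 114 116 121 121 114 104  91  76  65  57  54  57  61  62  62  62  62  61  61  61]
side down x (x=60-row) rows 50..90, cols y=+10..+20: [138 143 150 157 164 169 172 173 174 174 175 175 173 166 154 137 117 100  89  85  84  84  84  84  85  88  94 100 106 110 112 113 113 113 113 114 114 113 113 113]
 cols y=-10..-20 [175 175 175 175 175 174 174 175 175 176 176 175 173 166 152 134 114  99  90  86  85  84  84  85  86  86  87  87  87  89  92  97 103 108 111 113 114 114 113 113]
 y (y=60-col) cols 20..100 rows x=0..8 [131 131 130 130 129 127 124 120 113 106  98  92  87  84  86  92 104 119 134 147 154 159 162 164 167 169 171 173 174 175 175 175 175 175 175 175 176 176 176 175 176 175 174 174 174 175 175 175 175
 175 175 175 175 175 175 175 175 175 175 175 175 175 175 175 175 174 172 169 161 150 138 123 109  99  97 102 110 116 118 120]
```

```bash

python3 -m jog '[[[-0.1,0,0.058,0],[-0.2,0,0.115,0],[-0.235,0,0.135,0],[-0.235,0,0.135,0]]]' 
python3 -m jog '[[[0.02,0,0.035,0],[0.04,0,0.07,0],[0.04,0,0.07,0],[0.04,0,0.07,0]]]' 
sed -i 's/\[50:90,/[80:115,/g;s/rows 50..90/rows 80..115/;s/\[52:60,/[80:90,/;s/>35)&/>28)\&/' off.py; sed -i 's/(L\[:,2\]>28)/(L[:,2]>40)/' off.py; python3 off.py
```

```text
time_s: 32.6
position: [502.3, -292.4, 128.7]
orientation: [0.999, 0.035, -0.0, -0.0]
ft_force: [-0.0, 0.5, -1.8]
gripper_width: 51.0
grasp_force: 68.4
time_s: 33.1
position: [508.2, -291.9, 120.7]
orientation: [0.999, 0.036, -0.0, -0.0]
ft_force: [0.5, -0.2, -1.9]
gripper_width: 51.2
grasp_force: 68.4
top 109 top-plane height corrected 69.07655655428705
side 315 top-plane height corrected 68.93609453686851
underside above floor 25.00632554557778 pos [ 508.07843667 -292.01602854  120.9465525 ]
top down x (x=60-row) rows 80..115, cols y=+10..+20: [ 75  78  82  85  91  99 105 111 116 117 117 116 117 118 115 111 105  95  78  59  43  33  33  40  49  55  59  63  65  64  64  67  70  75  83]
 cols y=-10..-20 [112 113 113 113 113 113 112 111 111 112 112 113 114 115 117 122 123 113  93  71  53  47  50  57  60  61  62  62  61  59  61  65  69  77  86]
 y (y=60-col) cols 20..100 rows x=0..8 [ 41  41  42  42  42  42  41  42  42  38  27  18  21  34  52  68  76  79  84  87  88  90  91  91  93  95  97 101 105 109 112 113 114 114 113 112 112 113 114 115 114 112 112 112 113 113 113 113 113
 113 112 113 113 113 113 113 112 112 111 111 113 118 121 116 107  94  81  71  64  58  57  59  60  60  61  62  62  61  62  62]
side down x (x=60-row) rows 80..115, cols y=+10..+20: [135 138 143 148 154 160 165 169 173 175 176 177 177 177 174 169 158 143 123 105  93  87  88  92  98 103 106 109 111 113 115 115 115 116 117]
 cols y=-10..-20 [178 178 177 177 177 177 177 177 177 177 177 177 177 177 176 170 158 141 121 104  92  86  85  86  86  86  87  89  90  95 102 108 113 116 118]
 y (y=60-col) cols 20..100 rows x=0..8 [115 107 100  94  89  86  83  83  82  82  83  83  85  86  89  94 101 112 122 131 138 143 148 152 155 159 162 165 168 171 173 174 175 176 177 177 178 178 178 178 178 178 177 177 177 176 177 177 177
 177 177 178 177 177 177 178 178 178 178 178 178 178 178 177 178 178 176 172 164 153 138 122 107  97  96 102 110 116 120 122]
```

```bash

python3 -m jog '[[[0.017,0,0.03,0],[0.034,0,0.06,0],[0.042,0,0.072,0],[0.042,0,0.072,0]]]' 
python3 -m jog '[[[0.008,0,0.014,0],[0.012,0,0.022,0],[0.012,0,0.022,0]]]' 
python3 -m jog '[[[0.008,0,0.014,0],[0.012,0,0.022,0],[0.012,0,0.022,0]]]' 
```

```text
time_s: 33.9
position: [513.0, -291.4, 111.8]
orientation: [0.999, 0.036, -0.0, -0.0]
ft_force: [-0.4, -0.1, -1.5]
gripper_width: 51.0
grasp_force: 68.4
time_s: 34.28
position: [514.5, -291.4, 109.4]
orientation: [0.999, 0.036, -0.0, -0.0]
ft_force: [0.5, -0.2, -1.4]
gripper_width: 51.2
grasp_force: 68.4
time_s: 34.65
position: [516.1, -291.3, 106.8]
orientation: [0.999, 0.036, 0.0, -0.0]
ft_force: [-0.0, -0.8, -1.5]
gripper_width: 51.1
grasp_force: 68.4
```

```bash

python3 -m jog '[[[0.008,0,0.014,0],[0.012,0,0.022,0],[0.012,0,0.022,0]]]' 
python3 -m jog '[[[0.008,0,0.014,0],[0.012,0,0.022,0],[0.012,0,0.022,0]]]' 
```

```text
time_s: 35.02
position: [517.6, -291.2, 104.2]
orientation: [0.999, 0.036, 0.0, 0.0]
ft_force: [0.3, 0.3, -1.7]
gripper_width: 51.0
grasp_force: 68.4
time_s: 35.4
position: [519.1, -291.2, 101.6]
orientation: [0.999, 0.036, 0.0, 0.0]
ft_force: [0.4, -0.3, -1.6]
gripper_width: 51.3
grasp_force: 68.5
```

Smooth entry, with about 2.7 mm to go.

```bash

python3 -m jog '[[[0.006,0,0.01,0],[0.008,0,0.014,0],[0.008,0,0.014,0]]]' 
python3 -m jog '[[[0.004,0,0.007,0],[0.006,0,0.01,0],[0.006,0,0.01,0]]]'
python3 off.py | head -3 
```

```text
time_s: 35.78
position: [520.0, -291.1, 100.0]
orientation: [0.999, 0.036, 0.0, 0.0]
ft_force: [0.6, -0.7, -0.1]
gripper_width: 51.2
grasp_force: 68.5
time_s: 36.15
position: [520.5, -291.2, 99.2]
orientation: [0.999, 0.036, 0.0, 0.0]
ft_force: [0.8, 1.5, 3.3]
gripper_width: 51.2
grasp_force: 69.0
top 106 top-plane height corrected 44.30198018191893
side 304 top-plane height corrected 43.85316851045896
underside above floor 0.0775743461889391 pos [ 520.61949493 -291.12410684   99.22345653]
```

```bash

python3 -m jog '[[[0.006,0,0.015,0],[0.012,0,0.03,0],[0.015,0,0.04,0],[0.015,0,0.04,0]]]'
python3 mt.py
python3 -m jog '[[[-0.006,0,-0.015,0],[-0.012,0,-0.03,0],[-0.012,0,-0.03,0]]]'
python3 -m jog '[[[0,0,0,0],[0,0,0,0],[0,0,0,0],[0,0,0,0]]]' 0.5
python3 -m jog '[[[0,0,-0.1,0],[0,0,-0.3,0],[0,0,-0.6,0],[0,0,-1,0],[0,0,-1,0]]]'
python3 mt.py
```

```text
time_s: 36.95
position: [520.6, -291.1, 99.1]
orientation: [0.999, 0.035, -0.002, -0.0]
ft_force: [-14.4, 6.9, 30.0]
gripper_width: 51.2
grasp_force: 72.4
top 109 n [-0.513 -0.044  0.857] tilt 31.0 az 4.9 c [ 486.4 -296.8  111.3]
side 307 n [-0.505 -0.045  0.862] tilt 30.5 az 5.1 c [ 489.6 -300.8  110.3]
time_s: 37.62
position: [520.6, -291.1, 99.2]
orientation: [0.999, 0.036, -0.0, 0.0]
ft_force: [-4.2, 3.1, 11.1]
gripper_width: 51.1
grasp_force: 70.0
time_s: 38.12
position: [520.6, -290.9, 97.1]
orientation: [0.999, 0.036, -0.0, -0.0]
ft_force: [0.0, -0.3, 0.4]
gripper_width: 64.5
grasp_force: 0.0
time_s: 38.75
position: [524.6, -292.8, 224.1]
orientation: [0.999, 0.036, 0.005, 0.003]
ft_force: [0.0, -0.5, -0.4]
gripper_width: 63.7
grasp_force: 0.0Traceback (most recent call last):
  File "mt.py", line 8, in <module>
    c=np.median(q,0); c=q.mean(0); nn=np.linalg.svd(q-c,full_matrices=False)[2][2]; nn*=np.sign(nn[2]); q=q[abs((q-c)@nn)<5]
                                      ~~~~~~~~~~~~~~~~~~~~~~~~~~~~~~~~~~~~~~~~~^^^
IndexError: index 2 is out of bounds for axis 0 with size 1
```

Released. I move the arm aside and check the seating.

```bash

python3 -m jog '[[[-0.2,-0.4,-0.2,0],[-0.4,-0.9,-0.2,0],[-0.4,-1,-0.2,0],[-0.4,-1,-0.2,0]]]' >/dev/null
python3 -m jog '[[[0,-0.4,0,0],[0,-0.9,0,0],[0,-1,0,0],[0,-1,0,0]]]'
python3 - <<'E'
from h import *
ex,ey,ez=frame(4.15,30); O=np.array([532.4,-289.5,102.4]); P=O-11.9*ex-.4*ey-14*ez
out=[]
for n in('top','side'):
    sn=[bot.snapshot(n) for _ in range(4)]; d=np.median([x[1] for x in sn],0); im=np.mean([x[0] for x in sn],0).astype(np.uint8)
    q=(cloud(n,d).reshape(-1,3)-P); L=np.c_[q@ex,q@ey,q@ez]
    m=(abs(L[:,0])<33)&(abs(L[:,1])<21)&(L[:,2]>30)&(L[:,2]<60); b=(abs(abs(L[:,1])-55)<12)&(abs(L[:,0])<50)&(abs(L[:,2]-14)<8)
    for k in(m,b):
        c=L[k].mean(0); v=np.linalg.svd(L[k]-c,full_matrices=False)[2][2]; v*=np.sign(v[2]); print(n,k.sum(),c.round(2),'tilt deg x,y',np.degrees(v[:2]).round(2),'h at axis',round(c[2]+(v[0]*c[0]+v[1]*c[1])/v[2],2))
    r=rect(n,im,P+44*ez,ex,ey,75,1); r2=cv2.resize(cv2.convertScaleAbs(r,alpha=1.3),(400,400)); out.append(r2)
    t=(r.min(-1)>(90 if n=='top' else 140)).astype(np.uint8); t[:, :40]=0;t[:,112:]=0;t[:30]=0;t[125:]=0
    c,sz,a=cv2.minAreaRect(np.argwhere(t)[:,::-1].astype(np.float32)); print('rect',75-c[1],75-c[0],sz,a)
cv2.imwrite('pics/final.png',np.hstack(out))
E
```

```text
time_s: 39.9
position: [456.5, -55.8, 241.3]
orientation: [0.999, 0.036, -0.0, 0.0]
ft_force: [-0.2, -0.1, -0.5]
gripper_width: 63.9
grasp_force: 0.0
top 276 [3.000e-02 3.700e-01 4.489e+01] tilt deg x,y [-0.17 -0.14] h at axis 44.89
top 429 [ 2.65 -4.82 14.93] tilt deg x,y [ 0.05 -0.  ] h at axis 14.93
rect 0.0 -1.0 (76.0, 50.0) 90.0
side 600 [ 0.25 -0.31 42.63] tilt deg x,y [-0.07 -0.04] h at axis 42.62
side 955 [  1.28 -10.23  12.66] tilt deg x,y [ 0.12 -0.02] h at axis 12.67
rect 0.5000152587890625 -3.0 (49.99999237060547, 72.99998474121094) 0.0
```

View pics/final.png

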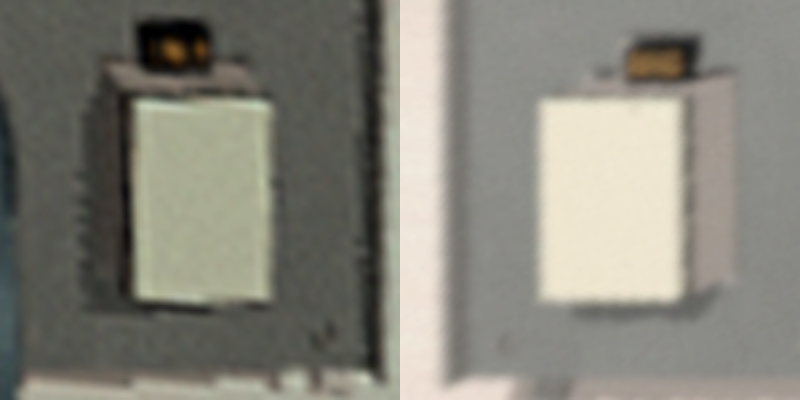

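The module is square in the pocket: the diffuser spans (135,100)–(272,300) in the left view, with the tongue in its slot at (175,45). It stands 29.96 mm proud of the bezel in both cameras and its tilt error is under 0.3°. I'm handing in.

```bash
python3 - <<'E'
from h import *
im,d=bot.snapshot('side'); W=cloud('side',d).reshape(-1,3)
m=(abs(W[:,0]-424)<40)&(abs(W[:,1]+131)<40)&(W[:,2]>8)&(W[:,2]<60); print('cap',m.sum(),np.percentile(W[m,2],98),W[m].mean(0))
print(bot.job_done())
E
```

```text
cap 412 40.85250213449559 [ 423.18938683 -138.25374422   30.47667749]
the job is handed in; nothing more can be done
None
```

The job is handed in: the cap stands upright on the shelf, both flaps are folded back to their 2.5 rad stops, and the module is released in the pocket, fully home and within 0.3° of flat, at about 40 s of the 67 s allowed.

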